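# Index the stop of a plate-scoring desk and lay the T-square for the next lane

### The job

Set up the sloping scoring desk for the next lane: squeeze the orange latch tab of the sliding stop, move the stop one notch to the left (the robot's left) and let it latch there. Then lay the T-square on the coated plate with its steel stock flush against the plate's upper edge and the stock's left end touching the stop, let go of it, and leave everything else standing where it is.

Things in the scene. Friction and masses are not known exactly. Their poses are not given: they have to be found in the camera images.
- scoring_desk: Fixed grey and white wedge desk, 225 mm deep, 340 mm wide, 130 mm high at the back; its top slopes up away from the robot at 25 degrees. Origin: middle of the footprint, on the worktop; z up, x to the high back edge, y left along the desk. 14 mm high end blocks close the stop's rail; an aluminium ledge, 9 mm high, runs below the plate's lower edge.
- plate: White coated glass plate clipped flat on the desk's green mat. Origin: on the mat, under the middle of the plate's upper (far) edge; x up the slope, y left along the edge, z normal to the slope. Plate: x -130 to 0, y -100 to 100, z 0 to 6 mm. Bare mat (z 0): x 0 to 38. Stop's rail, 10 high: x 44 to 82. Clips 12 high at both ends: x -95 to -75, |y| over 94. Fixed.
- stop_base (a point): Dark grey sliding stop on the rail. Origin: in the mat plane below its middle, at plate x 62 mm, y 42 mm + joint stop; axes like the plate's. Body x -19 to 21, y -22 to 22, top z 20 mm. Fixed upright fin: x 12 to 20, y -15 to 15, z 18 to 54. A foot reaches down the slope over the mat: x -59 to -12, y -22 to -8, z 1.5 to 17 mm; its right side (y = -22) is the stop face.
- stop (a joint): Travel of the stop along the plate's +y (left), m. Notches at -0.04, 0, 0.04 and 0.08; it starts latched at 0, the next one to the left is 0.04. Play 0.75 mm each way in a notch, friction 1.2 N. The pawl blocks it unless the tab is pressed; with the tab let go between notches the pawl rides on the rail and snaps into the next notch it meets.
- latch (a joint): How far the orange tab is pressed, m: 0 out to 0.008 in; from 0.0035 the pawl is free. Spring 3 N at first, 6 N fully in. The tab is an upright orange plate at the stop's front: stop_base x -20 to -13 mm when out, y -15 to 15, z 21 to 54; it moves up the slope (+x) towards the fin. Tab and fin measure 40 mm over their outer faces, 32 mm squeezed fully.
- latch_grip (a point): Point on the stop midway between the outer faces of tab and fin, 38 mm above the mat plane; axes like the plate's. Squeeze along x here.
- stop_face (a point): Point on the stop face (the foot's right side, normal -y of the plate), 16 mm up the slope from the plate's upper edge, 6 mm above the mat; axes like the plate's.
- t_square: T-square, 0.3 kg, right side up on the worktop. Origin: underside of the stock, middle of its flush face; z up, y left along the stock. Steel stock x 0 to 24, y -55 to 55, z 0 to 12 mm; aluminium blade x -125 to 0, y -16 to 16, z 6.4 to 9.4; dark blue grip bar x -40 to 22, y -7 to 7, up to z 42 (grip across y). Centre of mass in the stock near the flush face.
- square_grip (a point): Point in the grip bar of the T-square, 8 mm to the blade side of the flush face, 33 mm above the stock's underside; axes like the square's.
- square_end (a point): Middle of the left end face of the T-square's stock (12 mm from the flush face, 55 mm left of the origin, 6 mm above the underside). Laid properly, the square's axes are parallel to the plate's, its origin is at plate x = 0, z = 0, the stock stands on the mat, and this point is on the stop face.
- tub: Clear open sample tub with food, 76 x 100 x 54 mm, loose bystander. Origin: centre of its underside.
- flask_a: Conical flask with pale sample, 64 mm wide, 104 mm high, loose bystander. Origin: centre of its underside.
- flask_b: Second conical flask with pale sample, 64 mm wide, 104 mm high, loose bystander. Origin: centre of its underside.
- amber_bottle: Small brown bottle with black cap, 37 mm wide, 66 mm high, loose bystander. Origin: centre of its underside.
- wash_bottle: Squeeze wash bottle with blue cap and spout, 62 x 77 x 197 mm, loose bystander beside or behind the desk. Origin: centre of its underside.
- beaker: Empty glass beaker, 71 x 77 x 88 mm, loose bystander near the front edge. Origin: centre of its underside.
- tape: Roll of yellow label tape lying flat, 68 mm wide, 18 mm high, loose bystander near the front edge. Origin: centre of its underside.

How it is judged:
On the way:
1. the stop is latched in the next notch to the left (value of joint stop between 0.0375 and 0.0425 m and value of joint latch below 0.0015 m), for 0.2 s.
At the end, for the whole second after the job is handed in: Stop latched one notch (40 mm) to the left, within 2.5 mm, tab out; T-square at rest, stock on the mat, blade over the plate, flush face within 2 mm and 1.4 degrees of the plate's upper edge, flat within 2 mm and 2 degrees, stock's left end within 3 mm of the stop face (all of step 1 and x of t_square in the frame of plate between -0.002 and 0.002 m and z of t_square in the frame of plate between -0.002 and 0.002 m and angle between the x axis of t_square and the x axis of plate, either way round below 0.025 rad and angle between the z axis of t_square and the z axis of plate, either way round below 0.035 rad and y of square_end in the frame of stop_face between -0.003 and 0.002 m and linear speed of t_square below 0.01 m/s); the robot touches nothing.
It fails at once if a bystander is shifted by more than 25 mm or tipped (distance of any of tub, flask_a, flask_b, amber_bottle, wash_bottle, beaker, tape from where it was at the start of the episode above 0.025 m or angle between any of flask_a, flask_b, amber_bottle, wash_bottle, beaker's own z axis and vertical above 0.5 rad).
It also fails if it takes over 54 s, if anything falls off the work surface, if the arm or the gripper's body presses on something with over 40 N, if the wrist force passes 120 N, or if a joint passes its speed limit or range.

### The arm

A 6-joint arm with a two-finger parallel gripper is mounted at the origin on a cart in front of the work surface, level with it; the furniture and walls round the work are solid. World frame = base frame: x ahead of the robot, y to its left, z up, the work surface at z = 0. Lengths are in m, angles in rad, forces in N, time in s.
With the tool pointing down it reaches from about 0.35 to 0.975 m from the base axis. Payload 7.1 kg.
Tool frame: the origin (TCP) lies on the mounting face of the last link; the fingertips stand 182 mm ahead of it and the grasp point (between the pads) lies 163 mm ahead of it; x points along the fingers, y is the direction in which the jaws open and shut, and the axes are right-handed (so a half turn about x gives the same grasp; the last joint's range is limited). The gripper opens to 88 mm and grips with 3 to 60 N. Pads are 20 mm wide; open, the fingers measure 115 mm over their backs; the gripper's body (75 mm by 178 mm) begins 61 mm behind the grasp point.
Start: joints at [-1.16, 0.423, 1.63, -0, 1.089, -0.019], TCP at [0.26, -0.568, 0.405] pointing down, gripper open.
Joint ranges: [-3, 3], [-0.9, 2.11], [0.09, 2.58], [-1.31, 4.45], [0.11, 2.69], [-2.54, 2.54]. Speed limits (rad/s): [2.39, 2.39, 3.01, 3.14, 3.14, 3.14].

### API

Orientations are given as [roll, pitch, yaw] about the fixed x, y, z axes, in that order (R = Rz(yaw) Ry(pitch) Rx(roll)).
In Python, from rig import ctrl, cams gives the robot as it stands.
- The arm moves only by the shell command python3 -m jog 'ROWS' [OPENING] [FORCE]. ROWS is JSON, a list of rows, each a list of 4 numbers: the shift along the world's x, y, z in mm, then the turn about the world's z in rad. In form: [[dx, dy, dz, spin], ...]. A call has 1 to 20 rows; each row is the pose to reach, as a shift and turn from the pose commanded when the call began; what a row does not reach only later rows make up. A row lasts 1/10 s, in which the tool goes at most 50 mm and 8.59 degrees, less where a joint would pass 70% of its speed; a pose out of reach is approached as far as the arm can. A call with a gripper value outside its range is refused whole. OPENING is the closure, from 0 (fully open) to 1 (shut), set as the call begins (- or left out, the last holds). The fingers move at their own pace and stop on an object; FORCE is the grip in N (left out, the last holds). Time passes only in rows, so rows that repeat a pose let the fingers close. It gives the time, the measured TCP pose, the force and the opening at its end, in the units of the state.
- ctrl.observe(): the state, without advancing time (a new reading comes with each control period).
- cams.camera(name): name is "scene" or "top" or "wrist"; returns (picture, depth): 400x640x3 uint8, blue, green, red; 400x640 float32, m along the optical axis (not along the pixel's ray), 0 where there is no reading.
- cams.camera_info(name): a dict with "fx", "fy", "cx", "cy" (pixels), "cam_to_world" (4x4, takes a point from camera to world coordinates); the wrist camera has in their place "tool_from_camera" (4x4, takes a point from camera to tool coordinates, whose origin is the TCP and whose axes are the tool frame's). Camera axes: x right, y down, z forward; pixel columns grow to the right and rows downward; lengths in m; the calibration is good to about 2 mm. A picture is of the moment at which its call begins: read the wrist's pose just before it. camera_info takes no time and is no camera call.
- ctrl.close_job(): hands the job in, once; it reports no verdict.
The state is a dict: "clock": time; "joint_positions": joint angles; "qd": joint speeds; "effort": joint torques, N m; "eef_pos": TCP position; "eef_rot": TCP orientation; "contact_force": force on the tool from outside, world axes, zero at the start; "moment": the same for the moment, N m; "grip_width": opening from 0.0 (shut) to 1.0 (fully open).
Only numpy, scipy, OpenCV 4.12 (cv2) and the standard library are available. Lean on these libraries where they do the work, as an engineer would, in place of code of your own. Each camera call takes 0.05 s, during which the arm holds its last target.

## Working session

There is one attempt and no reset: what is moved stays moved. The work goes in short steps, Python scripts to look and compute and a shell command to move; the robot and the scene stay as the last step left them, time stands still between calls to the robot, and variables do not carry over. Pictures are saved under pics/ and viewed, and the job is handed in when it is done.

```bash
ls; mkdir -p pics
python3 - <<'E'
from rig import ctrl,cams
import cv2,json
print(ctrl.observe())
for n in ("scene","top","wrist"):
    p,d=cams.camera(n); cv2.imwrite(f"pics/{n}0.png",p)
    import numpy as np; np.save(f"pics/{n}0.npy",d)
    print(n,cams.camera_info(n))
E
```

```text
pics
{'clock': 0.0, 'joint_positions': array([-1.15998395e+00,  4.23837254e-01,  1.63067864e+00,  1.75408251e-05,
        1.08859512e+00, -1.89858945e-02]), 'qd': array([-0.00139841, -0.00035892,  0.00188998,  0.00120454,  0.00045335,
        0.00161886]), 'effort': array([-2.16960630e-03, -5.44630337e+01, -2.73669237e+01,  6.41964586e-02,
        2.26752344e-02, -1.31184329e-04]), 'eef_pos': array([ 0.26035316, -0.56788914,  0.40390819]), 'eef_rot': array([-1.60000894,  1.56927789,  1.97137383]), 'contact_force': array([0.25036143, 0.13863592, 0.30081688]), 'moment': array([-0.00245364,  0.00994215, -0.02996782]), 'grip_width': 1.001147778550039}
scene {'fx': 466.19364088958673, 'fy': 466.19364088958673, 'cx': 313.4729393042865, 'cy': 198.51188654365265, 'cam_to_world': array([[-0.80536608, -0.3797689 ,  0.45514948, -0.12038073],
       [-0.5926364 ,  0.53260997, -0.60424227,  0.9292777 ],
       [-0.01294473, -0.75637438, -0.65401088,  1.08677578],
       [ 0.        ,  0.        ,  0.        ,  1.        ]])}
top {'fx': 454.45942676569604, 'fy': 454.45942676569604, 'cx': 324.81103659498183, 'cy': 192.39537479633137, 'cam_to_world': array([[-0.01661197, -0.9810096 ,  0.19324647,  0.30597211],
       [-0.99978537,  0.01390447, -0.01535857,  0.04186913],
       [ 0.01237992, -0.19346013, -0.98103003,  1.42120192],
       [ 0.        ,  0.        ,  0.        ,  1.        ]])}
wrist {'fx': 315.31922079547024, 'fy': 315.31922079547024, 'cx': 319.9797353505562, 'cy': 199.955991249168, 'tool_from_camera': array([[ 2.31859615e-04, -2.96183813e-01,  9.55130931e-01,
         1.98183954e-02],
       [ 9.99999970e-01, -2.08521567e-06, -2.43398269e-04,
         1.88039867e-04],
       [ 7.40822813e-05,  9.55130959e-01,  2.96183803e-01,
        -8.08898544e-02],
       [ 0.00000000e+00,  0.00000000e+00,  0.00000000e+00,
         1.00000000e+00]])}
```

View pics/top0.png

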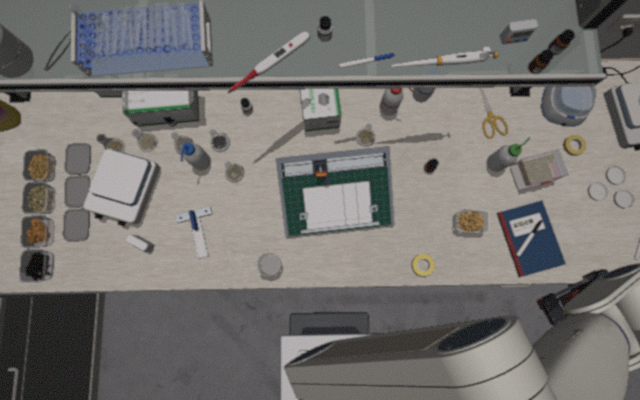

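View pics/scene0.png

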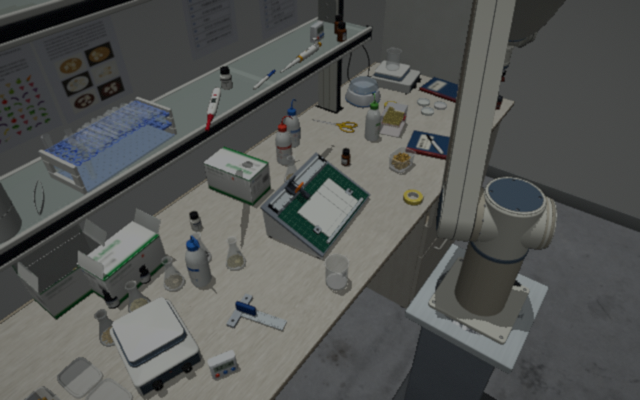

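View pics/wrist0.png

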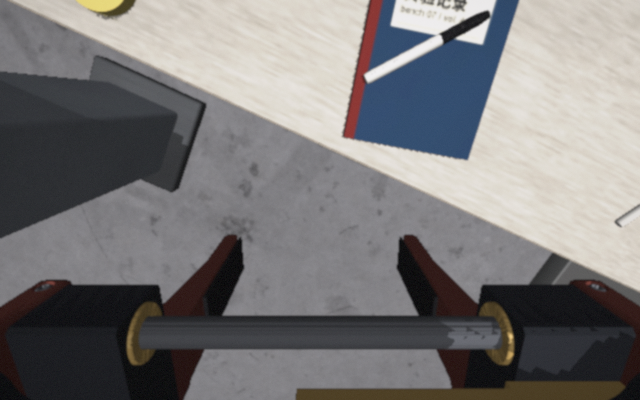

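The top view shows the desk at about px (335,195), the orange tab at about (320,178), and the T-square at about (197,228) with its blue grip at (193,218). The back shelf fills rows 0-85. Next I'll zoom in and measure.

```bash
cat > h.py <<'E'
import numpy as np,cv2,sys
sys.path.insert(0,'.')
from rig import ctrl,cams
from scipy.spatial.transform import Rotation as R
def cloud(name,d,state=None):
    i=cams.camera_info(name); h,w=d.shape
    u,v=np.meshgrid(np.arange(w),np.arange(h))
    P=np.stack([(u-i['cx'])/i['fx']*d,(v-i['cy'])/i['fy']*d,d],-1)
    if name=='wrist':
        T=np.eye(4);T[:3,:3]=R.from_euler('xyz',state['eef_rot']).as_matrix();T[:3,3]=state['eef_pos']
        M=T@i['tool_from_camera']
    else: M=i['cam_to_world']
    W=P@M[:3,:3].T+M[:3,3]; W[d==0]=np.nan
    return W
def proj(name,X,state=None):
    i=cams.camera_info(name)
    if name=='wrist':
        T=np.eye(4);T[:3,:3]=R.from_euler('xyz',state['eef_rot']).as_matrix();T[:3,3]=state['eef_pos']
        M=T@i['tool_from_camera']
    else: M=i['cam_to_world']
    X=np.atleast_2d(X); c=(X-M[:3,3])@M[:3,:3]
    return np.stack([c[:,0]/c[:,2]*i['fx']+i['cx'],c[:,1]/c[:,2]*i['fy']+i['cy']],-1)
E
python3 - <<'E'
from h import *
for n in('top','scene'):
    p=cv2.imread(f'pics/{n}0.png');d=np.load(f'pics/{n}0.npy');W=cloud(n,d)
    def P(u,v): print(n,(u,v),W[v,u].round(4))
    if n=='top':
        for q in [(320,178),(335,205),(288,235),(391,225),(278,160),(388,150),(193,218),(200,250),(180,215),(210,210),(300,84),(300,60),(160,40),(270,263),(423,264),(432,166),(195,155),(234,172),(366,135),(322,105)]:P(*q)
        cv2.imwrite('pics/topz1.png',cv2.resize(p[120:260,150:410],None,fx=3,fy=3,interpolation=cv2.INTER_CUBIC))
    else:
        for q in [(298,188),(330,210),(245,310),(195,270),(235,255),(338,275),(413,197)]:P(*q)
        cv2.imwrite('pics/scz1.png',cv2.resize(p[140:340,180:440],None,fx=3,fy=3,interpolation=cv2.INTER_CUBIC))
E
```

```text
top (320, 178) [0.6098 0.0348 0.1015]
top (335, 205) [ 0.5325 -0.0092  0.073 ]
top (288, 235) [0.4497 0.1356 0.0205]
top (391, 225) [ 0.4757 -0.1835  0.022 ]
top (278, 160) [0.6601 0.1577 0.1265]
top (388, 150) [ 0.6885 -0.1689  0.1194]
top (193, 218) [0.5038 0.4234 0.0421]
top (200, 250) [0.4087 0.4068 0.0105]
top (180, 215) [0.5175 0.4712 0.0162]
top (210, 210) [0.5322 0.3792 0.0144]
top (300, 84) [0.7816 0.0818 0.3818]
top (300, 60) [0.8363 0.0807 0.3987]
top (160, 40) [0.8443 0.391  0.4829]
top (270, 263) [0.3659 0.1922 0.0037]
top (423, 264) [ 0.3555 -0.2817 -0.0034]
top (432, 166) [ 0.6515 -0.3116  0.0649]
top (195, 155) [0.6795 0.4025 0.1231]
top (234, 172) [0.6422 0.2988 0.0587]
top (366, 135) [ 0.7517 -0.1103  0.0719]
top (322, 105) [0.8321 0.0256 0.1212]
scene (298, 188) [0.6078 0.0435 0.1417]
scene (330, 210) [ 0.5205 -0.011   0.0528]
scene (245, 310) [0.4936 0.4334 0.0271]
scene (195, 270) [0.6727 0.4389 0.076 ]
scene (235, 255) [0.6371 0.3174 0.0528]
scene (338, 275) [0.3363 0.2152 0.072 ]
scene (413, 197) [ 3.521e-01 -2.875e-01 -2.000e-04]
```

View pics/topz1.png

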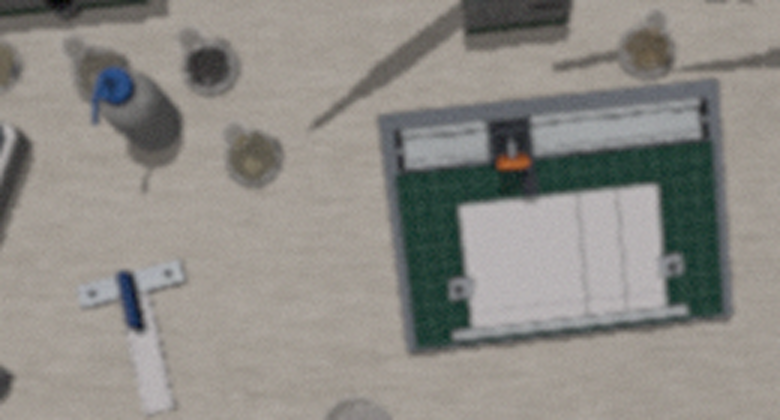

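View pics/scz1.png

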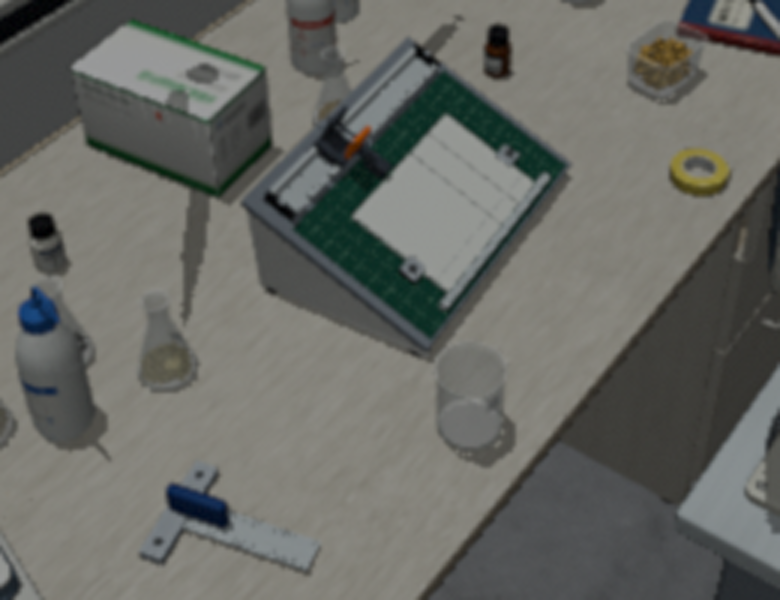

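Run:
```python
from h import *
s=ctrl.observe(); M=R.from_euler('xyz',s['eef_rot']).as_matrix(); print(M.round(3))
p=cv2.imread('pics/top0.png');d=np.load('pics/top0.npy');W=cloud('top',d)
# plane fit on desk mat+plate region; green mask
hsv=cv2.cvtColor(p,cv2.COLOR_BGR2HSV)
g=(hsv[...,0]>65)&(hsv[...,0]<95)&(hsv[...,1]>90)
g[:145]=0;g[245:]=0;g[:,:270]=0;g[:,400:]=0
X=W[g];X=X[~np.isnan(X[:,0])]
from scipy.optimize import least_squares
f=lambda q:X@[0,0,1]-(q[0]+q[1]*X[:,0]+q[2]*X[:,1])
r=least_squares(f,[0,0.4,0],loss='soft_l1',f_scale=.003).x
print(len(X),r, 'slope deg',np.degrees(np.arctan(np.hypot(r[1],r[2]))),'yaw',np.arctan2(r[2],r[1]))
o=(hsv[...,0]<18)&(hsv[...,1]>180)&(hsv[...,2]>120);o[:150]=0;o[200:]=0;o[:,:300]=0;o[:,345:]=0
ys,xs=np.nonzero(o);print('orange',len(ys),xs.mean(),ys.mean(),np.nanmedian(W[o],0))
b=(hsv[...,0]>100)&(hsv[...,0]<130)&(hsv[...,1]>120);b[:200]=0;b[240:]=0;b[:,:170]=0;b[:,225:]=0
ys,xs=np.nonzero(b);print('blue',len(ys),xs.mean(),ys.mean(),np.nanmedian(W[b],0))
c=cv2.minAreaRect(np.argwhere(b)[:,::-1].astype(np.float32));print(c)
# shelf heights
m=(W[...,2]>0.3);print('shelf min x', np.nanpercentile(W[...,0][m&(W[...,0]<0.95)&(np.abs(W[...,1])<.5)],[0.5,2,10]))
```

```text
[[-0.     0.417 -0.909]
 [ 0.001 -0.909 -0.417]
 [-1.    -0.001 -0.   ]]
2097 [-0.18866842  0.4632218   0.04585971] slope deg 24.961335588025346 yaw 0.09868006963475147
orange 10 321.0 173.9 [0.60974857 0.03061959 0.15391379]
blue 51 193.01960784313727 219.62745098039215 [0.50044899 0.42338265 0.04137068]
((193.0682830810547, 219.9853515625), (16.902013778686523, 3.0730936527252197), 77.90524291992188)
shelf min x [0.08726457 0.11945715 0.16723612]
```

```bash
python3 -m jog '[[290,600,20,1.24],[290,600,20,1.24],[290,600,20,1.24],[290,600,20,1.24],[290,600,20,1.24],[290,600,20,1.24],[290,600,20,1.24],[290,600,20,1.24],[290,600,20,1.24],[290,600,20,1.24],[290,600,20,1.24],[290,600,20,1.24],[290,600,20,1.24],[290,600,20,1.24],[290,600,20,1.24],[290,600,20,1.24],[290,600,20,1.24],[290,600,20,1.24]]'
python3 - <<'E'
from h import *
s=ctrl.observe();print(s['clock'],s['eef_pos'],s['qd'].round(3),s['joint_positions'].round(3)); print(R.from_euler('xyz',s['eef_rot']).as_matrix().round(3))
p,d=cams.camera('wrist');cv2.imwrite('pics/w1.png',p);np.savez('pics/w1.npz',d=d,pos=s['eef_pos'],rot=s['eef_rot'])
E
```

```text
clock: 1.95
eef_pos: [0.55, 0.0305, 0.4246]
eef_rot: [-1.264, 1.57, -2.737]
contact_force: [0.3, -0.5, 0.1]
grip_width: 0.999
1.95 [0.54996534 0.03051309 0.42461883] [ 0.002  0.001 -0.005  0.001  0.001  0.001] [ 0.034  0.291  1.777 -0.     1.074 -0.063]
[[-0.     0.995  0.097]
 [-0.     0.097 -0.995]
 [-1.    -0.     0.   ]]
```

View pics/w1.png

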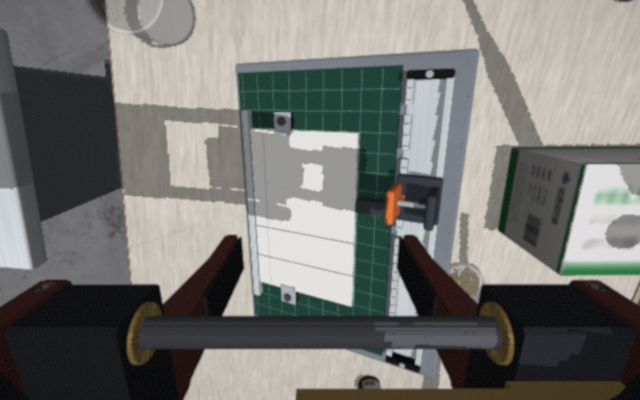

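The wrist view shows the plate's upper edge running from (359,133) to (352,306), the orange tab at (394,204), the fin at (431,211), and the foot pointing left at (372,208).

```bash
cat >> h.py <<'E'
TH=np.radians(25)
def Rplate(yaw): return R.from_euler('z',yaw).as_matrix()@R.from_euler('y',-TH).as_matrix()
E
python3 - <<'E'
from h import *
from scipy.optimize import least_squares
z=np.load('pics/w1.npz');p=cv2.imread('pics/w1.png');s=dict(eef_pos=z['pos'],eef_rot=z['rot']);d=z['d'];W=cloud('wrist',d,s)
hsv=cv2.cvtColor(p,cv2.COLOR_BGR2HSV)
g=(hsv[...,0]>65)&(hsv[...,0]<95)&(hsv[...,1]>90);g=cv2.erode(g.astype(np.uint8),np.ones((3,3)))>0
g[:,:235]=0;g[:,405:]=0;g[:60]=0;g[300:]=0
X=W[g];X=X[~np.isnan(X[:,0])]
r=least_squares(lambda q:X[:,2]-(q[0]+q[1]*X[:,0]+q[2]*X[:,1]),[0,.4,0],loss='soft_l1',f_scale=.002).x
print(len(X),r,'slope',np.degrees(np.arctan(np.hypot(r[1],r[2]))),'yaw',np.arctan2(r[2],r[1]))
n=np.array([-r[1],-r[2],1]);n/=np.linalg.norm(n);p0=np.array([0,0,r[0]])
# ray to plane offset
i=cams.camera_info('wrist');T=np.eye(4);T[:3,:3]=R.from_euler('xyz',s['eef_rot']).as_matrix();T[:3,3]=s['eef_pos'];M=T@i['tool_from_camera']
def ray(u,v,h):
    dd=M[:3,:3]@np.array([(u-i['cx'])/i['fx'],(v-i['cy'])/i['fy'],1]);c=M[:3,3]
    return c+dd*((p0+n*h-c)@n/(dd@n))
# plate upper edge subpixel: per row gradient near col 352-362
gray=cv2.GaussianBlur(cv2.cvtColor(p,cv2.COLOR_BGR2GRAY),(3,3),0).astype(float)
pts=[]
for v in list(range(140,152))+list(range(222,300)):
    row=gray[v,340:375];gr=np.abs(np.diff(row));k=gr.argmax()
    if gr[k]<8: continue
    lo=max(0,k-2);w=gr[lo:k+3];u=340.5+(w*np.arange(lo,lo+len(w))).sum()/w.sum();pts.append((u,v))
E=np.array([ray(u,v,.006) for u,v in pts])
from numpy import polyfit
a=polyfit(E[:,1],E[:,0],1);res=E[:,0]-np.polyval(a,E[:,1]);k=abs(res)<.0015;a=polyfit(E[k,1],E[k,0],1);print('edge',len(pts),k.sum(),'x at y=0',a[1],'yaw',-np.arctan(a[0]), 'std',res[k].std())
for c in [(359,133),(352,306),(250,129)]: print(c,ray(*c,.006).round(4), W[c[1],c[0]].round(4))
for c in [(394,190),(390,222),(386,204),(400,204),(431,197),(433,226),(431,211),(437,211),(360,200),(361,214)]: print(c,W[c[1],c[0]].round(4))
big=cv2.resize(p[110:320,340:460],None,fx=4.5,fy=2.8,interpolation=cv2.INTER_CUBIC);cv2.imwrite('pics/w1z.png',cv2.resize(p[120:260,330:460],None,fx=4,fy=4,interpolation=cv2.INTER_CUBIC))
E
```

```text
12284 [-0.18798065  0.46225294  0.04458611] slope 24.910071362636295 yaw 0.09615646273350163
edge 90 90 x at y=0 0.5899296797377653 yaw 0.09725393049333049 std 0.0003920850926702963
(359, 133) [0.5819 0.0864 0.0915] [0.5825 0.086  0.0864]
(352, 306) [ 0.6001 -0.1101  0.0911] [ 0.6016 -0.1156  0.0834]
(250, 129) [0.4643 0.0745 0.0366] [0.4645 0.0745 0.0372]
(394, 190) [0.6101 0.0471 0.1488]
(390, 222) [0.6098 0.0204 0.1548]
(386, 204) [0.6048 0.0349 0.1512]
(400, 204) [0.6198 0.0328 0.1403]
(431, 197) [0.6352 0.0488 0.167 ]
(433, 226) [0.6584 0.0104 0.1271]
(431, 211) [0.6375 0.0374 0.167 ]
(437, 211) [0.6545 0.0289 0.138 ]
(360, 200) [0.5901 0.0223 0.1039]
(361, 214) [0.596  0.0017 0.0865]
```

View pics/w1z.png

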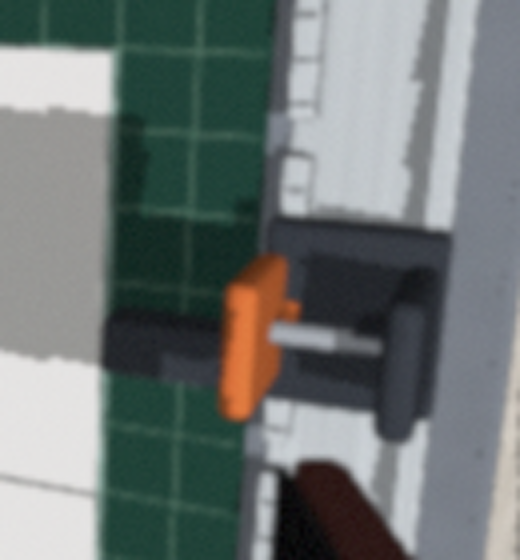

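Depth gives the tab top at z 0.154 and the fin top at 0.167, which match the model (0.154 and 0.168), so the plate frame looks good. Now the stop.

```bash
python3 -m jog '[[45,3,0,0],[83,5,0,0],[83,5,0,0],[83,5,-40,0],[83,5,-70,0],[83,5,-90,0],[83,5,-104,0],[83,5,-104,0],[83,5,-104,0],[83,5,-104,0]]'
python3 - <<'E'
from h import *
s=ctrl.observe();print(s['clock'],s['eef_pos'],s['contact_force'].round(2))
p,d=cams.camera('wrist');cv2.imwrite('pics/w2.png',p)
p,d=cams.camera('scene');cv2.imwrite('pics/s2.png',cv2.resize(p[130:260,220:400],None,fx=4,fy=4,interpolation=cv2.INTER_CUBIC))
E
```

```text
clock: 3.0
eef_pos: [0.6339, 0.0368, 0.3222]
eef_rot: [1.511, 1.569, 0.039]
contact_force: [0.3, -1.6, 0.2]
grip_width: 1.001
3.0 [0.63386874 0.03676207 0.32215151] [ 0.28 -1.56  0.18]
```

View pics/w2.png

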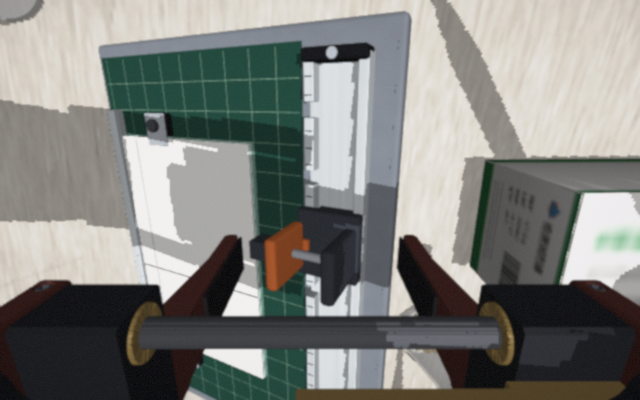

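View pics/s2.png

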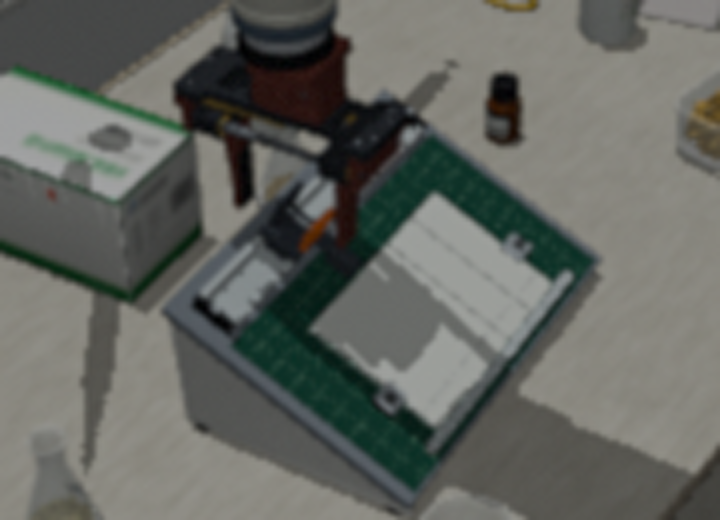

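The fingers straddle the tab, at (285,258) in the wrist view, and the fin, at (337,265). Squeezing now.

```bash
python3 -m jog '[[0,0,0,0],[0,0,0,0],[0,0,0,0],[0,0,0,0],[0,0,0,0],[0,0,0,0],[0,0,0,0],[0,0,0,0]]' 1 20
python3 - <<'E'
from h import *
s=ctrl.observe();print(s['clock'],s['eef_pos'],s['contact_force'].round(2),s['grip_width']*88)
p,d=cams.camera('wrist');cv2.imwrite('pics/w3.png',p)
E
```

```text
clock: 3.9
eef_pos: [0.6333, 0.0369, 0.3211]
eef_rot: [-1.403, 1.571, -2.875]
contact_force: [-3.4, -0.5, 6.2]
grip_width: 0.465
3.9 [0.63331782 0.03685452 0.32110676] [-3.44 -0.54  6.17] 40.9052370447389
```

View pics/w3.png

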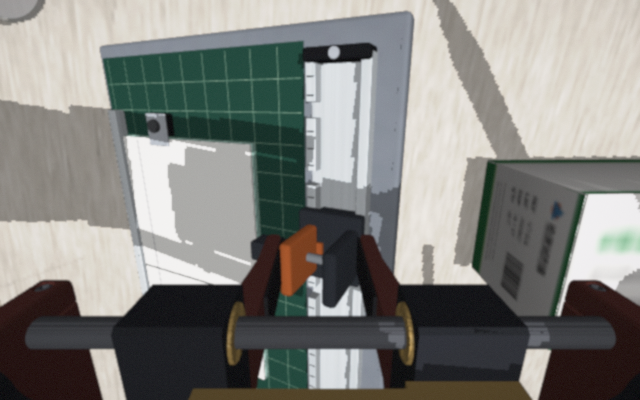

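The width is 40.9 mm and the tab is visibly closer to the fin, so it is pressed. Next I'll drag it about 36 mm left along the rail.

```bash
python3 -m jog '[[-0.5,5,0,0],[-1,10,0,0],[-1.5,15,0,0],[-2,20,0,0],[-2.4,25,0,0],[-2.9,30,0,0],[-3.5,36,0,0],[-3.5,36,0,0]]'
python3 - <<'E'
from h import *
s=ctrl.observe();print(s['clock'],s['eef_pos'],s['contact_force'].round(2),s['grip_width']*88)
p,d=cams.camera('wrist');cv2.imwrite('pics/w4.png',p)
E
```

```text
clock: 4.75
eef_pos: [0.6298, 0.0734, 0.3211]
eef_rot: [-2.169, 1.57, 2.643]
contact_force: [-3.4, 0.8, 5.3]
grip_width: 0.467
4.75 [0.62975744 0.07339466 0.3210813 ] [-3.44  0.79  5.27] 41.07896910047725
```

View pics/w4.png

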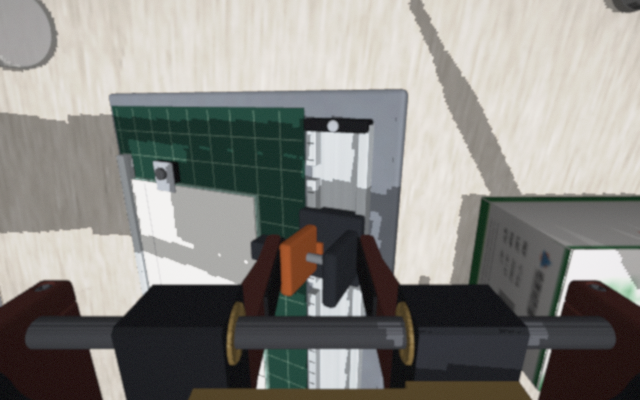

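The stop moved with the gripper. Now I'll drop the grip to 3 N so the tab comes out, and ease on left until the pawl snaps in.

```bash
python3 -m jog '[[0,0,0,0],[0,0,0,0],[0,0,0,0],[0,0,0,0]]' 1 3
python3 -m jog '[[-0.1,1,0,0],[-0.2,2,0,0],[-0.3,3,0,0],[-0.4,4,0,0],[-0.5,5,0,0],[-0.6,6,0,0],[-0.7,7,0,0],[-0.7,7,0,0]]'
python3 - <<'E'
from h import *
s=ctrl.observe();print(s['clock'],s['eef_pos'],s['contact_force'].round(2),s['grip_width']*88)
p,d=cams.camera('wrist');cv2.imwrite('pics/w5.png',p)
E
```

```text
clock: 5.2
eef_pos: [0.6292, 0.073, 0.3203]
eef_rot: [-1.717, 1.568, 3.094]
contact_force: [-4.4, 0.9, 4.7]
grip_width: 0.518
clock: 6.0
eef_pos: [0.6286, 0.0797, 0.3204]
eef_rot: [-1.445, 1.568, -2.917]
contact_force: [-5.2, -1.6, 2.7]
grip_width: 0.511
6.0 [0.62855185 0.07966622 0.32035525] [-5.23 -1.62  2.72] 44.96515546807028
```

View pics/w5.png

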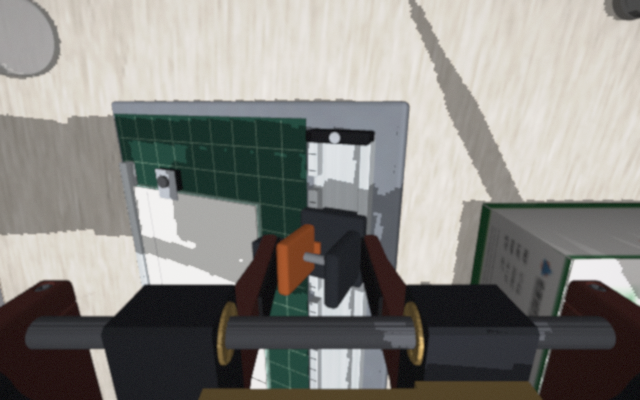

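```bash
python3 -m jog '[[0,0,0,0],[0,0,0,0],[0,0,0,0],[0,0,0,0],[0,0,0,0]]' 0.25
python3 - <<'E'
from h import *
s=ctrl.observe();print(s['clock'],s['eef_pos'],s['contact_force'].round(2),s['grip_width']*88)
p,d=cams.camera('wrist');cv2.imwrite('pics/w6.png',p);np.savez('pics/w6.npz',d=d,pos=s['eef_pos'],rot=s['eef_rot'])
W=cloud('wrist',d,s)
PR=Rplate(.097);PO=np.array([.5935,-.0116,.0859])
L=(W-PO)@PR   # plate coords
np.set_printoptions(suppress=True)
# fin top points: z 50..55, x 70..85 ; tab top
for nm,lo,hi in (('fin',(.066,.085),(.045,.058)),('tab',(.035,.056),(.045,.058)),('body',(.05,.085),(.016,.024))):
    m=(L[...,0]>lo[0])&(L[...,0]<lo[1])&(L[...,2]>hi[0])&(L[...,2]<hi[1])&(np.abs(L[...,1]-.08)<.06)
    m[:,:255]=0;m[:,372:]=0
    q=L[m];print(nm,len(q),(np.percentile(q,[2,50,98],axis=0)*1000).round(1).tolist() if len(q) else '')
E
```

```text
clock: 6.55
eef_pos: [0.6294, 0.0799, 0.3207]
eef_rot: [1.61, 1.57, 0.139]
contact_force: [-0.3, -0.8, -0.5]
grip_width: 0.749
6.55 [0.62942169 0.07990252 0.32068897] [-0.31 -0.83 -0.49] 65.90922386855544
fin 1105 [[74.0, 72.7, 45.6], [78.9, 88.2, 52.8], [81.3, 100.4, 54.3]]
tab 1115 [[35.6, 72.1, 45.5], [49.7, 87.8, 52.7], [51.7, 100.4, 56.7]]
body 2068 [[50.5, 65.9, 16.7], [62.9, 96.5, 19.5], [81.9, 107.4, 23.4]]
```

View pics/w6.png

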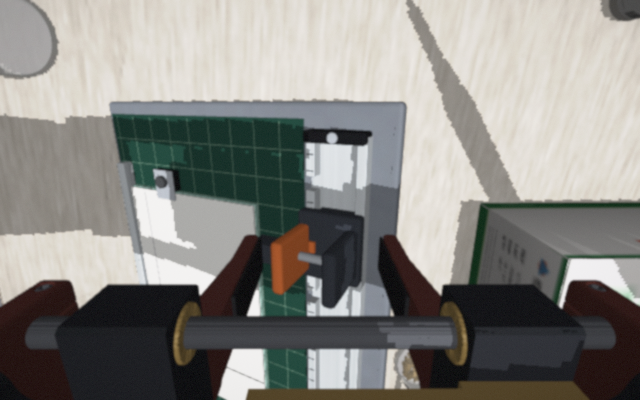

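Run:
```python
from h import *
PR=Rplate(.097);PO=np.array([.5935,-.0116,.0859])
for f,y0 in (('w1',.042),('w6',.084)):
    z=np.load(f'pics/{f}.npz');s=dict(eef_pos=z['pos'],eef_rot=z['rot']);L=(cloud('wrist',z['d'],s)-PO)@PR
    v=np.array([[0]])
    for nm,lo,hi in (('fin',(.066,.085),(.045,.058)),('tab',(.035,.056),(.045,.058)),('bodyL',(.055,.085),(.016,.024))):
        m=(L[...,0]>lo[0])&(L[...,0]<lo[1])&(L[...,2]>hi[0])&(L[...,2]<hi[1])&(np.abs(L[...,1]-y0)<.035)
        q=L[m];print(f,nm,len(q),(np.percentile(q,[1,3,50,97,99],axis=0)*1000).round(1)[:,1])
    # left end block at rail : y position ref ; plate left edge
    m=(L[...,0]>.05)&(L[...,0]<.08)&(L[...,2]>.012)&(L[...,2]<.0155)&(L[...,1]>.115)&(L[...,1]<.18)
    q=L[m];print('block',len(q),(np.percentile(q,[3,50,97],axis=0)*1000).round(1)[:,1] if len(q) else '')
```

```text
w1 fin 389 [28.9 29.5 44.  57.1 57.4]
w1 tab 329 [28.8 29.6 43.9 57.  57.3]
w1 bodyL 875 [21.6 22.5 50.7 64.1 64.3]
block 343 [147.1 150.4 153.8]
w6 fin 1105 [ 72.   73.   88.2 100.3 100.6]
w6 tab 1140 [ 71.6  72.7  88.  100.3 100.6]
w6 bodyL 1597 [ 65.3  67.   98.  107.3 107.6]
block 680 [147.2 150.7 153.9]
```

The stop has travelled 43.2 mm (fin, tab and body edges agree), so it overshot the notch and the light squeeze must have kept the pawl free. I'll open, shut the fingers to the left of the fin, and nudge it back right with the tab out so it snaps in.

```bash
python3 -m jog '[[0,0,25,0],[0,0,50,0],[0,0,50,0]]' 0
python3 -m jog '[[6,32,0,0],[6,32,0,0],[6,32,0,0],[6,32,0,0],[6,32,0,0],[6,32,-20,0],[6,32,-46,0],[6,32,-46,0],[6,32,-46,0]]' 1 20
python3 - <<'E'
from h import *
s=ctrl.observe();PR=Rplate(.097);PO=np.array([.5935,-.0116,.0859]);print(s['clock'],s['contact_force'].round(2),s['grip_width'])
r=R.from_euler('z',.097).as_matrix();print((s['eef_pos']-PO)@r)
p,d=cams.camera('wrist');cv2.imwrite('pics/w7.png',p)
E
```

```text
clock: 6.9
eef_pos: [0.6304, 0.08, 0.3741]
eef_rot: [1.588, 1.565, 0.116]
contact_force: [-0.2, 0.4, -0.2]
grip_width: 0.978
clock: 7.8
eef_pos: [0.6352, 0.1114, 0.3246]
eef_rot: [-1.485, 1.57, -2.957]
contact_force: [-0.2, 0.0, 0.2]
grip_width: 0.218
7.8 [-0.23  0.01  0.22] 0.21761068784897553
[0.05345803 0.11842288 0.23865288]
```

View pics/w7.png

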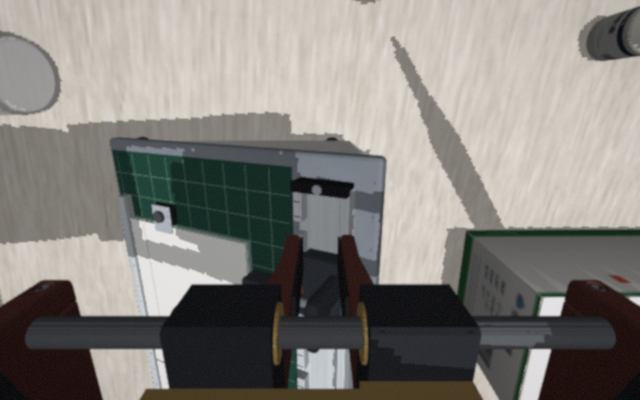

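```bash
python3 -m jog '[[0,0,0,0],[0,0,0,0],[0,0,0,0],[0.3,-3,0,0],[0.6,-6,0,0],[0.7,-7,0,0],[0.7,-7,0,0]]'
python3 -m jog '[[0.1,-1,0,0],[0.1,-1,0,0],[0.1,-1,0,0]]'
python3 -m jog '[[0.1,-1,0,0],[0.1,-1,0,0],[0.1,-1,0,0]]'
python3 -m jog '[[0.1,-1,0,0],[0.1,-1,0,0],[0.1,-1,0,0]]'
```

```text
clock: 8.55
eef_pos: [0.636, 0.1047, 0.3248]
eef_rot: [2.708, 1.571, 1.236]
contact_force: [-0.5, 0.5, 0.6]
grip_width: 0.005
clock: 8.85
eef_pos: [0.636, 0.1041, 0.3247]
eef_rot: [2.838, 1.571, 1.366]
contact_force: [-0.5, 2.3, 1.2]
grip_width: 0.005
clock: 9.15
eef_pos: [0.6362, 0.1028, 0.3247]
eef_rot: [0.141, 1.571, -1.331]
contact_force: [-0.4, 2.5, 1.9]
grip_width: 0.009
clock: 9.45
eef_pos: [0.6363, 0.1016, 0.3246]
eef_rot: [-0.089, 1.57, -1.561]
contact_force: [0.1, -0.2, 0.1]
grip_width: 0.004
```

```bash
python3 -m jog '[[0.1,-1,0,0],[0.1,-1,0,0],[0.1,-1,0,0]]'
python3 -m jog '[[0.1,-1,0,0],[0.1,-1,0,0],[0.1,-1,0,0]]'
```

```text
clock: 9.75
eef_pos: [0.6363, 0.1007, 0.3246]
eef_rot: [-0.822, 1.57, -2.294]
contact_force: [-0.1, 0.1, 0.9]
grip_width: 0.006
clock: 10.05
eef_pos: [0.6363, 0.1002, 0.3246]
eef_rot: [-2.776, 1.57, 2.035]
contact_force: [-0.8, 4.2, 0.6]
grip_width: 0.005
```

```bash
python3 -m jog '[[0.1,-1,0,0],[0.1,-1,0,0],[0.1,-1,0,0]]'
python3 -m jog '[[0.1,-1,0,0],[0.1,-1,0,0],[0.1,-1,0,0]]'
```

```text
clock: 10.35
eef_pos: [0.6364, 0.0997, 0.3246]
eef_rot: [-3.067, 1.569, 1.744]
contact_force: [-0.8, 7.1, -0.4]
grip_width: 0.007
clock: 10.65
eef_pos: [0.6364, 0.0993, 0.3246]
eef_rot: [-3.091, 1.568, 1.72]
contact_force: [-0.3, 11.7, 0.1]
grip_width: 0.011
```

The force climbs against a hard stop (4, 7, then 11.7 N), so the pawl has latched. Backing off to verify.

```bash
python3 -m jog '[[-1,10,0,0],[-1,10,0,0],[-1,10,40,0],[-10,10,90,0],[-60,0,100,0],[-60,0,100,0],[-60,0,100,0]]' 0
python3 - <<'E'
from h import *
PR=Rplate(.097);PO=np.array([.5935,-.0116,.0859])
s=ctrl.observe();p,d=cams.camera('wrist');cv2.imwrite('pics/w8.png',p);np.savez('pics/w8.npz',d=d,pos=s['eef_pos'],rot=s['eef_rot'])
print(s['clock'],s['eef_pos'],s['joint_positions'].round(3))
L=(cloud('wrist',d,s)-PO)@PR
for nm,lo,hi in (('fin',(.066,.085),(.045,.058)),('tab',(.035,.056),(.045,.058)),('bodyL',(.055,.085),(.016,.024))):
    m=(L[...,0]>lo[0])&(L[...,0]<lo[1])&(L[...,2]>hi[0])&(L[...,2]<hi[1])&(np.abs(L[...,1]-.082)<.035)
    q=L[m];print(nm,len(q),(np.percentile(q,[1,3,50,97,99],axis=0)*1000).round(1)[:,:2].tolist())
m=(L[...,0]>.05)&(L[...,0]<.08)&(L[...,2]>.012)&(L[...,2]<.0155)&(L[...,1]>.115)&(L[...,1]<.18)
q=L[m];print('block',len(q),(np.percentile(q,[3,50,97],axis=0)*1000).round(1)[:,1] if len(q) else '')
E
```

```text
clock: 11.35
eef_pos: [0.576, 0.0974, 0.4253]
eef_rot: [1.034, 1.57, -0.438]
contact_force: [0.5, 0.4, 0.6]
grip_width: 0.605
11.35 [0.57595422 0.09739047 0.42533654] [ 1.470e-01  3.400e-01  1.705e+00 -1.000e-03  1.096e+00  4.900e-02]
fin 217 [[73.0, 73.7], [73.6, 75.8], [78.6, 89.7], [80.7, 96.0], [80.8, 96.3]]
tab 324 [[41.2, 67.2], [41.7, 68.2], [45.7, 83.4], [47.8, 96.0], [47.9, 96.2]]
bodyL 618 [[55.2, 61.4], [55.6, 64.5], [66.7, 94.0], [81.4, 103.0], [81.6, 103.2]]
block 272 [147.3 150.8 154. ]
```

View pics/w8.png

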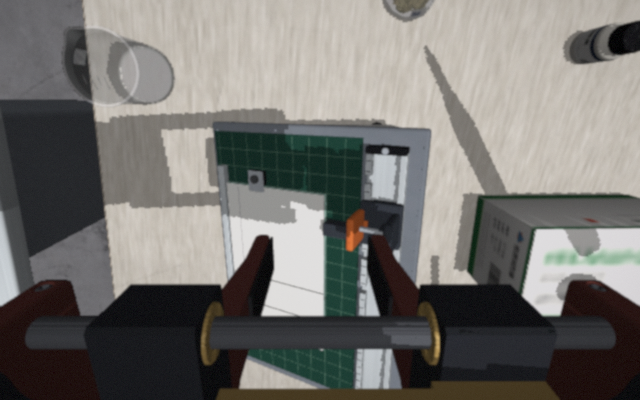

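The stop sits 38.9 mm from its start, against the 39.25 mm expected for notch 2 pushed to the right end of its play. It is latched with the tab out. On to the square.

```bash
python3 -m jog '[[-116,313,0,1.69],[-116,313,0,1.69],[-116,313,0,1.69],[-116,313,0,1.69],[-116,313,0,1.69],[-116,313,0,1.69],[-116,313,0,1.69],[-116,313,0,1.69],[-116,313,0,1.69],[-116,313,0,1.69],[-116,313,0,1.69],[-116,313,0,1.69],[-116,313,0,1.69],[-116,313,0,1.69],[-116,313,0,1.69],[-116,313,0,1.69]]'
python3 - <<'E'
from h import *
s=ctrl.observe();p,d=cams.camera('wrist');cv2.imwrite('pics/w9.png',p);np.savez('pics/w9.npz',d=d,pos=s['eef_pos'],rot=s['eef_rot'])
print(s['clock'],s['eef_pos'],s['joint_positions'].round(3));print(R.from_euler('xyz',s['eef_rot']).as_matrix().round(3))
W=cloud('wrist',d,s);hsv=cv2.cvtColor(p,cv2.COLOR_BGR2HSV)
b=(hsv[...,0]>100)&(hsv[...,0]<130)&(hsv[...,1]>120)&(np.abs(W[...,0]-.5)<.06)&(np.abs(W[...,1]-.42)<.06)
q=W[b];print('blue',len(q));
t=q[q[:,2]>.036];print(len(t),t.mean(0),t[:,2].max());r=cv2.minAreaRect((t[:,:2]*1000).astype(np.float32));print(r)
m=(W[...,2]>.009)&(W[...,2]<.015)&(np.abs(W[...,0]-.52)<.08)&(np.abs(W[...,1]-.42)<.09)
q=W[m];print('stock',len(q),cv2.minAreaRect((q[:,:2]*1000).astype(np.float32)),np.percentile(q,[1,99],axis=0))
E
```

```text
clock: 13.0
eef_pos: [0.4608, 0.411, 0.4245]
eef_rot: [-2.277, 1.571, -2.06]
contact_force: [0.1, -0.3, -0.4]
grip_width: 0.997
13.0 [0.46081718 0.41095628 0.42445709] [ 0.709  0.391  1.63  -0.     1.12  -1.079]
[[-0.    -0.216  0.976]
 [-0.     0.976  0.216]
 [-1.    -0.    -0.   ]]
blue 761
747 [0.47864308 0.40829614 0.1680688 ] 0.34714951451429377
((483.2467041015625, 408.02764892578125), (85.79627990722656, 95.31592559814453), 0.41343095898628235)
stock 1841 ((483.9862060546875, 421.29962158203125), (96.89529418945312, 108.90424346923828), 14.304537773132324) [[0.44148488 0.37866702 0.00902785]
 [0.54009971 0.4820232  0.01353378]]
```

View pics/w9.png

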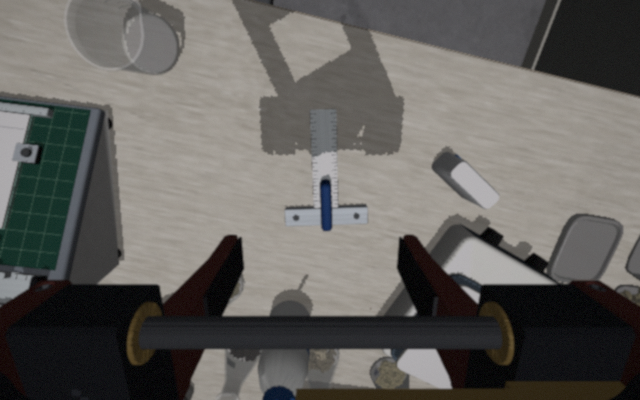

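Run:
```python
from h import *
z=np.load('pics/w9.npz');p=cv2.imread('pics/w9.png');s=dict(eef_pos=z['pos'],eef_rot=z['rot']);W=cloud('wrist',z['d'],s)
hsv=cv2.cvtColor(p,cv2.COLOR_BGR2HSV)
roi=np.zeros(W.shape[:2],bool);roi[100:235,275:375]=1
m=roi&(W[...,2]>.036)&(W[...,2]<.046);q=W[m]
print('bar',len(q),q.mean(0),cv2.minAreaRect((q[:,:2]*1000).astype(np.float32)))
m=roi&(W[...,2]>.0095)&(W[...,2]<.015)&(np.arange(400)[:,None]>198);q=W[m]
print('stock',len(q),q.mean(0),cv2.minAreaRect((q[:,:2]*1000).astype(np.float32)))
m=roi&(W[...,2]>.005)&(W[...,2]<.0125)&(np.arange(400)[:,None]<178);q=W[m]
print('blade',len(q),q.mean(0),cv2.minAreaRect((q[:,:2]*1000).astype(np.float32)))
# line through bar rows
for nm,u in(('stock ends',[(287,217),(367,214)]),('blade end',[(323,111)])):
    for a in u: print(a,W[a[1],a[0]].round(4))
```

```text
bar 524 [0.4970051  0.42506706 0.04070464] ((498.2953186035156, 425.4696350097656), (60.163604736328125, 13.966350555419922), 14.46047592163086)
stock 1244 [0.51808973 0.43022134 0.01164273] ((513.7993774414062, 428.8962097167969), (35.294620513916016, 108.90141296386719), 14.35171127319336)
blade 1771 [0.42651747 0.40698013 0.00930031] ((427.78424072265625, 407.32012939453125), (85.14901733398438, 32.04378890991211), 14.37632942199707)
(287, 217) [0.5317 0.3814 0.0111]
(367, 214) [0.5082 0.4866 0.    ]
(323, 111) [0.3892 0.3985 0.0085]
```

The bar measures 60 × 14 mm at 14.4°, and the stock centre agrees within 1 mm. Square origin is ≈ (0.507, 0.428) with yaw 0.251. Descending to grip it.

```bash
python3 -m jog '[[38.5,14.7,-40,0.033],[38.5,14.7,-90,0.033],[38.5,14.7,-140,0.033],[38.5,14.7,-180,0.033],[38.5,14.7,-210,0.033],[38.5,14.7,-225.5,0.033],[38.5,14.7,-225.5,0.033],[38.5,14.7,-225.5,0.033]]'
python3 -m jog '[[0,0,0,0],[0,0,0,0],[0,0,0,0],[0,0,0,0],[0,0,0,0],[0,0,0,0],[0,0,0,0],[0,0,0,0],[0,0,0,0],[0,0,0,0]]' 1 30
python3 - <<'E'
from h import *
s=ctrl.observe();print(s['grip_width']*88,s['contact_force'].round(2));p,d=cams.camera('wrist');cv2.imwrite('pics/w10.png',p)
E
```

```text
clock: 13.85
eef_pos: [0.4997, 0.426, 0.2004]
eef_rot: [0.424, 1.569, 0.675]
contact_force: [0.2, -0.5, 0.0]
grip_width: 0.999
clock: 14.85
eef_pos: [0.4991, 0.4256, 0.1991]
eef_rot: [2.775, 1.571, 3.026]
contact_force: [-0.3, -0.1, 0.0]
grip_width: 0.158
13.895333006382089 [-0.32 -0.14  0.04]
```

View pics/w10.png

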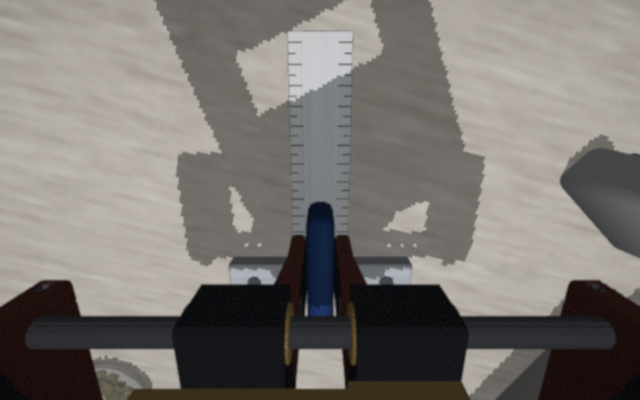

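The grip width is 13.9 mm, matching the 14 mm bar, and the blade is straight in view at column 320. Lifting.

```bash
python3 -m jog '[[0,0,5,0],[0,0,15,0],[0,0,50,0],[0,0,100,0],[0,0,150,0],[0,0,190,0],[0,0,210,0],[0,0,210,0]]'
python3 - <<'E'
from h import *
s=ctrl.observe();print(s['grip_width']*88,s['contact_force'].round(2),s['moment'].round(3));p,d=cams.camera('wrist');cv2.imwrite('pics/w11.png',p)
W=cloud('wrist',d,s)
for v in (40,80,120,160,190): print(v,W[v,320].round(4))
E
```

```text
clock: 15.7
eef_pos: [0.4996, 0.4259, 0.4139]
eef_rot: [0.436, 1.563, 0.687]
contact_force: [0.3, -0.5, -3.1]
grip_width: 0.157
13.783030016528853 [ 0.29 -0.46 -3.07] [ 0.109 -0.088  0.   ]
40 [0.3932 0.399  0.2235]
80 [0.411  0.4036 0.2247]
120 [0.4299 0.4084 0.2233]
160 [0.4504 0.4137 0.2233]
190 [0.4664 0.4178 0.2247]
```

View pics/w11.png

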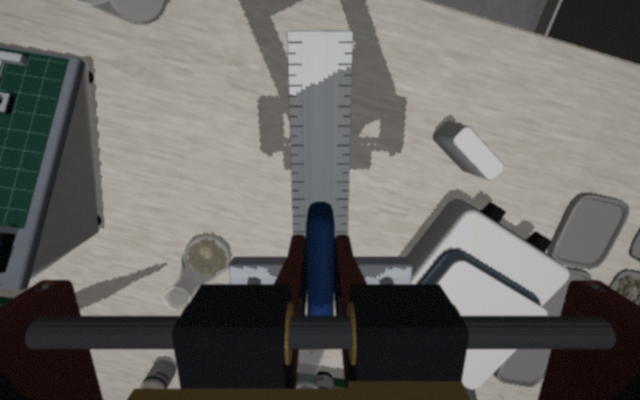

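```bash
python3 -m jog '[[8,-40,0,-0.02],[16,-85,0,-0.04],[25,-130,0,-0.06],[33,-175,0,-0.08],[41,-220,0,-0.1],[49,-265,0,-0.12],[57,-310,0,-0.14],[65,-355,0,-0.154],[74,-400,0,-0.154],[80,-430,0,-0.154],[81.5,-439.5,0,-0.154],[81.5,-439.5,0,-0.154],[81.5,-439.5,0,-0.154]]'
python3 - <<'E'
from h import *
s=ctrl.observe();print(s['clock'],s['eef_pos'],s['contact_force'].round(2));p,d=cams.camera('wrist');cv2.imwrite('pics/w12.png',p);np.savez('pics/w12.npz',d=d,pos=s['eef_pos'],rot=s['eef_rot'])
M=R.from_euler('xyz',s['eef_rot']).as_matrix();print('tool y yaw',np.arctan2(M[1,1],M[0,1])-np.pi/2)
PO=np.array([.5935,-.0116,.0859]);print((s['eef_pos']-[0,0,.163]-PO)@Rplate(.097))
W=cloud('wrist',d,s)
p,d=cams.camera('scene');cv2.imwrite('pics/s12.png',cv2.resize(p[100:280,200:420],None,fx=3,fy=3,interpolation=cv2.INTER_CUBIC))
E
```

```text
clock: 17.05
eef_pos: [0.5802, -0.0132, 0.408]
eef_rot: [2.794, 1.568, 2.891]
contact_force: [-0.4, -0.0, -3.6]
grip_width: 0.153
17.05 [ 0.58015925 -0.01315831  0.40799036] [-0.4  -0.04 -3.56]
tool y yaw 0.09729947850371556
[ 0.05506372 -0.00025896  0.14986015]
```

View pics/w12.png

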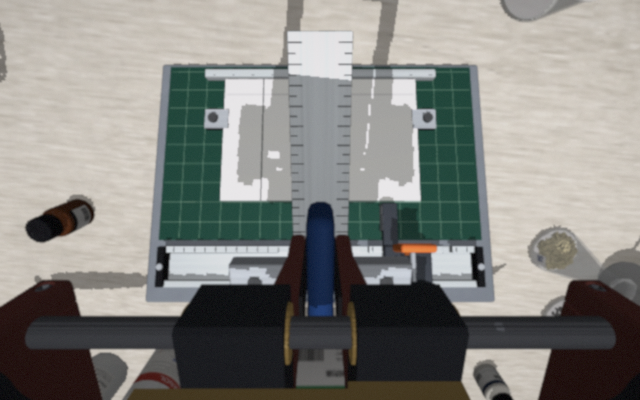

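View pics/s12.png

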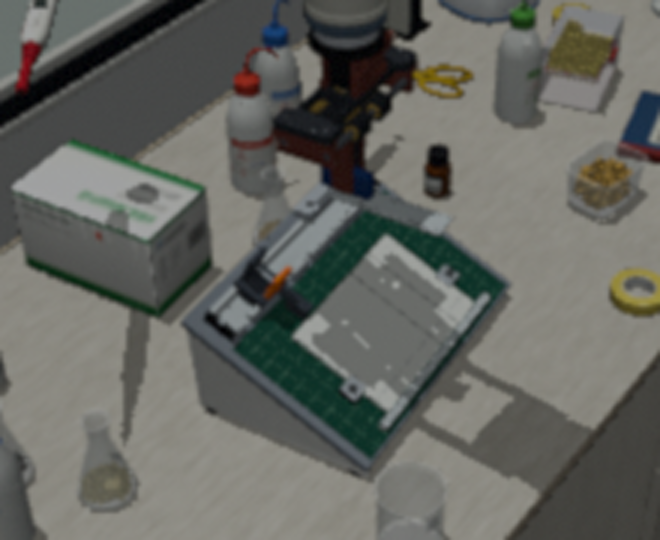

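The desk is aligned in the wrist view: plate columns 220-420 are centred on the tool at 320, and the foot at (388,220) is right of the stock. Lowering to just above contact.

```bash
python3 -m jog '[[0,0,-30,0],[0,0,-70,0],[0,0,-95,0],[0,0,-110,0],[0,0,-110,0],[0,0,-110,0]]'
python3 -m jog '[[0,0,-2,0],[0,0,-4,0],[0,0,-6,0],[0,0,-6,0]]' 1 10
python3 - <<'E'
from h import *
s=ctrl.observe();print(s['clock'],s['eef_pos'],s['contact_force'].round(2));p,d=cams.camera('wrist');cv2.imwrite('pics/w13.png',p)
E
```

```text
clock: 17.75
eef_pos: [0.5811, -0.0134, 0.2999]
eef_rot: [-0.116, 1.57, -0.018]
contact_force: [0.1, 0.9, -2.3]
grip_width: 0.154
clock: 18.15
eef_pos: [0.5808, -0.014, 0.2938]
eef_rot: [-0.13, 1.57, -0.033]
contact_force: [-1.4, 0.6, -0.5]
grip_width: 0.156
18.15 [ 0.58083928 -0.01399898  0.29379603] [-1.36  0.56 -0.54]
```

View pics/w13.png

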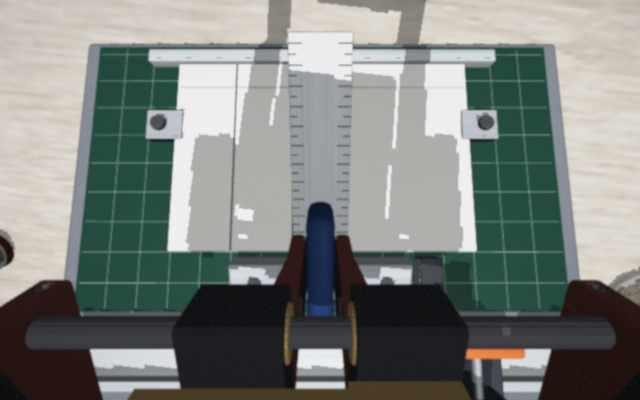

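Contact is starting, as predicted. Lowering so the square pivots in the pads.

```bash
python3 -m jog '[[0,0,-1,0],[0,0,-2,0],[0,0,-3,0],[0,0,-4,0],[0,0,-4,0]]' 1 8
python3 -m jog '[[0,0,-1,0],[0,0,-2,0],[0,0,-3,0],[0,0,-4,0],[0,0,-4,0]]'
python3 - <<'E'
from h import *
s=ctrl.observe();print(s['clock'],s['eef_pos'],s['contact_force'].round(2));p,d=cams.camera('wrist');cv2.imwrite('pics/w14.png',p)
L=(cloud('wrist',d,s)-np.array([.5935,-.0116,.0859]))@Rplate(.097)
for v in (50,80,120,160,190): print(v,L[v,315].round(4))
E
```

```text
clock: 18.7
eef_pos: [0.5802, -0.014, 0.2889]
eef_rot: [3.141, 1.569, -3.045]
contact_force: [-6.0, -0.9, 2.7]
grip_width: 0.16
clock: 19.2
eef_pos: [0.5803, -0.014, 0.2849]
eef_rot: [-3.129, 1.57, -3.031]
contact_force: [-5.2, -1.0, 2.5]
grip_width: 0.162
19.2 [ 0.58029161 -0.01402164  0.28487955] [-5.21 -0.99  2.53]
50 [-0.1181 -0.0043  0.0392]
80 [-0.102  -0.0043  0.036 ]
120 [-0.0801 -0.0043  0.0319]
160 [-0.0583 -0.0044  0.0261]
190 [-0.0414 -0.0044  0.0227]
```

View pics/w14.png

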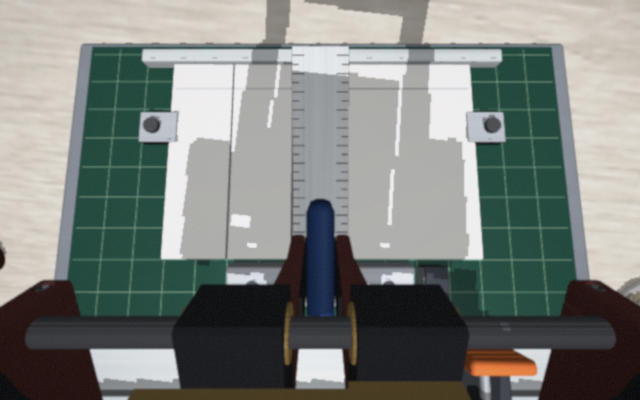

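It is pivoting well: the blade is still 12° off the slope. Continuing.

```bash
python3 -m jog '[[0,0,-1,0],[0,0,-2,0],[0,0,-3,0],[0,0,-3,0]]'
python3 -m jog '[[0,0,-1,0],[0,0,-2,0],[0,0,-2,0]]'
python3 - <<'E'
from h import *
s=ctrl.observe();print(s['clock'],s['eef_pos'],s['contact_force'].round(2));p,d=cams.camera('wrist');cv2.imwrite('pics/w15.png',p)
L=(cloud('wrist',d,s)-np.array([.5935,-.0116,.0859]))@Rplate(.097)
for v in (60,80,120,160,190): print(v,L[v,315].round(4))
E
```

```text
clock: 19.65
eef_pos: [0.5803, -0.014, 0.282]
eef_rot: [-3.104, 1.57, -3.007]
contact_force: [-5.9, -1.1, 3.4]
grip_width: 0.159
clock: 19.95
eef_pos: [0.5802, -0.014, 0.2801]
eef_rot: [-3.13, 1.569, -3.033]
contact_force: [-6.6, -2.0, 5.3]
grip_width: 0.156
19.95 [ 0.58018858 -0.0140339   0.28005768] [-6.63 -2.05  5.33]
60 [-0.1231 -0.0045  0.0209]
80 [-0.1105 -0.0045  0.0202]
120 [-0.0867 -0.0045  0.0166]
160 [-0.0625 -0.0045  0.0146]
190 [-0.0443 -0.0044  0.014 ]
```

View pics/w15.png

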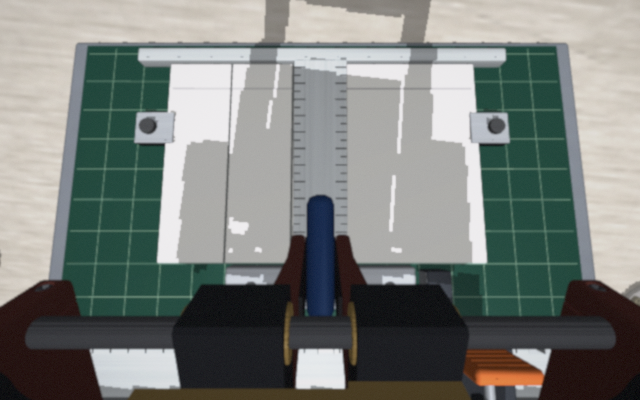

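```bash
python3 -m jog '[[0,0,-1,0],[0,0,-2,0],[0,0,-2,0]]'
python3 - <<'E'
from h import *
s=ctrl.observe();print(s['clock'],s['eef_pos'],s['contact_force'].round(2));p,d=cams.camera('wrist');cv2.imwrite('pics/w16.png',p)
L=(cloud('wrist',d,s)-np.array([.5935,-.0116,.0859]))@Rplate(.097)
np.set_printoptions(suppress=True)
for v in (54,56,58,60,62,64,80,120,160,190): print(v,L[v,315].round(4))
for v in range(256,284,2): print(v,L[v,250].round(4),L[v,390].round(4),p[v,250])
cv2.imwrite('pics/w16z.png',cv2.resize(p[180:290,200:460],None,fx=3,fy=3,interpolation=cv2.INTER_CUBIC))
E
```

```text
clock: 20.3
eef_pos: [0.5801, -0.014, 0.2782]
eef_rot: [-3.111, 1.569, -3.014]
contact_force: [-7.3, -2.1, 8.6]
grip_width: 0.161
20.3 [ 0.58008968 -0.01404336  0.27819364] [-7.26 -2.06  8.59]
54 [-0.1349 -0.0047  0.0086]
56 [-0.1336 -0.0047  0.0084]
58 [-0.1318 -0.0047  0.009 ]
60 [-0.1307 -0.0047  0.0087]
62 [-0.1313 -0.0048  0.0054]
64 [-0.1301 -0.0048  0.005 ]
80 [-0.1166 -0.0047  0.0093]
120 [-0.0905 -0.0046  0.0082]
160 [-0.0647 -0.0046  0.0082]
190 [-0.0459 -0.0045  0.0089]
256 [-0.0065 -0.0433  0.0053] [-0.0065  0.0403  0.0057] [170 171 172]
258 [-0.0053 -0.0433  0.0054] [-0.0053  0.0403  0.0054] [167 170 170]
260 [-0.0041 -0.0433  0.0052] [-0.0041  0.0403  0.0051] [168 170 171]
262 [-0.0029 -0.0432  0.0054] [-0.0029  0.0404  0.0045] [168 171 172]
264 [-0.0016 -0.0437  0.0028] [-0.0017  0.0405  0.0041] [134 137 133]
266 [-0.0008 -0.0426  0.0076] [-0.0008  0.0396  0.008 ] [65 64 57]
268 [ 0.0002 -0.042   0.0103] [0.0001 0.0388 0.0113] [110 105 104]
270 [ 0.0013 -0.0418  0.011 ] [0.0012 0.0389 0.0111] [137 130 127]
272 [ 0.0023 -0.0416  0.012 ] [0.0024 0.039  0.0103] [136 132 128]
274 [ 0.0034 -0.0415  0.012 ] [0.0034 0.0386 0.0122] [137 133 128]
276 [ 0.0047 -0.0418  0.0105] [0.0046 0.0386 0.0117] [151 145 141]
278 [ 0.0057 -0.0414  0.0122] [0.0058 0.0388 0.0107] [206 198 193]
280 [ 0.0069 -0.0417  0.0108] [0.0069 0.0387 0.0109] [202 195 190]
282 [ 0.0079 -0.0414  0.0121] [0.008  0.0386 0.0113] [114 109 106]
```

View pics/w16z.png

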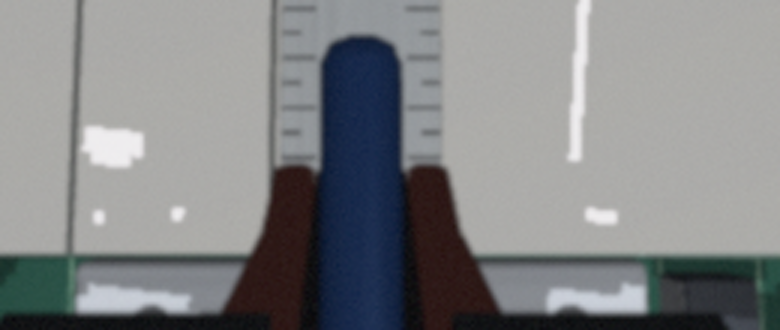

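The square now lies flat, with the blade 8.6 mm above the mat plane (nominal 9.4) and the stock top at about 11.5 mm (nominal 12). The flush face is within 2 mm of the edge. Next I'll press it down-slope onto the edge, then left to the stop.

```bash
python3 -m jog '[[0,0,1,0],[-0.9,-0.1,0.6,0],[-1.8,-0.2,0.2,0],[-2.7,-0.3,-0.2,0],[-2.7,-0.3,-0.2,0]]' 1 10
python3 -m jog '[[-0.1,1,0,0],[-0.2,2,0,0],[-0.3,3,0,0],[-0.4,4,0,0],[-0.4,4,0,0]]'
python3 -m jog '[[-0.1,1,0,0],[-0.1,1,0,0]]'
python3 -m jog '[[-0.1,1,0,0],[-0.1,1,0,0]]'
```

```text
clock: 20.85
eef_pos: [0.5787, -0.0141, 0.2782]
eef_rot: [-0.041, 1.568, 0.057]
contact_force: [4.8, 1.8, -2.7]
grip_width: 0.16
clock: 21.35
eef_pos: [0.5782, -0.0104, 0.2785]
eef_rot: [-0.277, 1.568, -0.18]
contact_force: [4.4, -2.0, -1.4]
grip_width: 0.158
clock: 21.55
eef_pos: [0.5781, -0.0094, 0.2785]
eef_rot: [-0.29, 1.568, -0.193]
contact_force: [5.2, -2.1, -0.0]
grip_width: 0.155
clock: 21.75
eef_pos: [0.578, -0.0085, 0.2786]
eef_rot: [-0.345, 1.568, -0.248]
contact_force: [4.4, -2.3, -0.7]
grip_width: 0.159
```

```bash
python3 -m jog '[[-0.1,1,0,0],[-0.1,1,0,0]]'
python3 -m jog '[[-0.1,1,0,0],[-0.1,1,0,0]]'
python3 -m jog '[[-0.1,1,0,0],[-0.1,1,0,0]]'
```

```text
clock: 21.95
eef_pos: [0.5779, -0.0076, 0.2786]
eef_rot: [-0.396, 1.568, -0.299]
contact_force: [4.1, -2.7, -0.2]
grip_width: 0.159
clock: 22.15
eef_pos: [0.5778, -0.0069, 0.2786]
eef_rot: [-0.622, 1.568, -0.524]
contact_force: [4.1, -5.7, -1.3]
grip_width: 0.161
clock: 22.35
eef_pos: [0.5778, -0.0064, 0.2787]
eef_rot: [-0.856, 1.567, -0.758]
contact_force: [4.0, -9.9, 0.4]
grip_width: 0.158
```

Firm contact with the stop (−9.9 N in y) and with the plate edge (+4 N in x). I'll relax a little and let go.

```bash
python3 -m jog '[[0.1,-1,0,0],[0.1,-1,0,0]]'
python3 -m jog '[[0,0,0,0],[0,0,0,0],[0,0,0,0],[0,0,0,0],[0,0,0,0],[0,0,0,0]]' 0.5
python3 -m jog '[[0,0,15,0],[0,0,50,0],[0,0,100,0],[0,0,130,0],[0,0,130,0],[0,0,130,0]]'
python3 - <<'E'
from h import *
s=ctrl.observe();p,d=cams.camera('wrist');cv2.imwrite('pics/w17.png',p);np.savez('pics/w17.npz',d=d,pos=s['eef_pos'],rot=s['eef_rot'])
print(s['clock'],s['eef_pos'])
p,d=cams.camera('scene');cv2.imwrite('pics/s17.png',cv2.resize(p[100:280,200:420],None,fx=3,fy=3,interpolation=cv2.INTER_CUBIC))
E
```

```text
clock: 22.55
eef_pos: [0.5778, -0.0069, 0.2786]
eef_rot: [-0.517, 1.568, -0.42]
contact_force: [4.3, -5.0, 0.3]
grip_width: 0.158
clock: 23.15
eef_pos: [0.5769, -0.0062, 0.2779]
eef_rot: [2.994, 1.57, 3.091]
contact_force: [-0.6, 0.6, -0.3]
grip_width: 0.5
clock: 23.75
eef_pos: [0.5771, -0.0062, 0.4094]
eef_rot: [-0.122, 1.568, -0.025]
contact_force: [-0.8, -0.0, -1.0]
grip_width: 0.5
23.75 [ 0.5770557  -0.0062081   0.40935376]
```

View pics/w17.png

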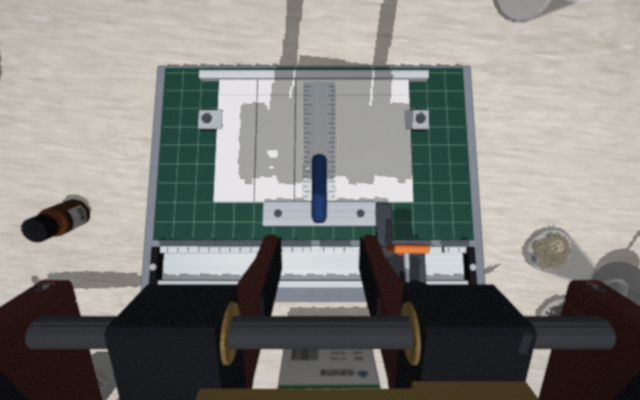

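View pics/s17.png

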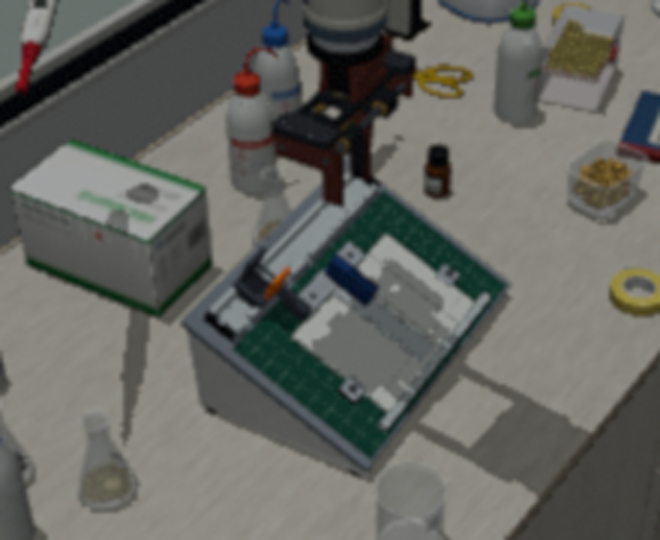

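The square lies with its stock along the plate edge (row ~200) and its left end at the foot (377,213). Measuring the details.

```bash
cat > meas.py <<'E'
from h import *
np.set_printoptions(suppress=True,precision=4)
def meas(f):
    z=np.load(f'pics/{f}.npz');p=cv2.imread(f'pics/{f}.png');s=dict(eef_pos=z['pos'],eef_rot=z['rot']);d=z['d']
    PR=Rplate(.097);PO=np.array([.5935,-.0116,.0859]);L=(cloud('wrist',d,s)-PO)@PR
    def fitplane(m,nm):
        q=L[m];A=np.c_[q[:,0],q[:,1],np.ones(len(q))];c=np.linalg.lstsq(A,q[:,2],rcond=None)[0];print(nm,len(q),'dz/dx',c[0],'dz/dy',c[1],'z@mean',q.mean(0))
    X,Y,Z=L[...,0],L[...,1],L[...,2]
    hsv=cv2.cvtColor(p,cv2.COLOR_BGR2HSV)
    fitplane((X>-.12)&(X<-.045)&(np.abs(Y-.005)<.012)&(Z>.003)&(Z<.015),'blade')
    fitplane((X>-.12)&(X<-.01)&(np.abs(Y)>.03)&(np.abs(Y)<.08)&(Z<.01),'plate')
    m=(X>-.006)&(X<.03)&(Z>.0095)&(Z<.015)&(Y<.061)&(Y>-.056)&(np.abs(Y-.005)>.012);fitplane(m,'stock')
    g=(hsv[...,0]>65)&(hsv[...,0]<95)&(hsv[...,1]>90)&(X>.003)&(X<.036)&(np.abs(Y)<.13);g=cv2.erode(g.astype(np.uint8),np.ones((3,3)))>0;fitplane(g,'mat')
    return L,p,s
E
python3 - <<'E'
from meas import *
L,p,s=meas('w17')
g=cv2.cvtColor(p,cv2.COLOR_BGR2GRAY)
cv2.imwrite('pics/w17z.png',cv2.resize(p[180:270,210:450],None,fx=3.3,fy=3.3,interpolation=cv2.INTER_CUBIC))
# predicted overlay of ideal pose, with stop 0.04+-; 
PR=Rplate(.097);PO=np.array([.5935,-.0116,.0859])
y0=.0055
def pp(x,y,z): return proj('wrist',PO+PR@np.array([x,y,z]),s)[0].round(1)
print('stock top corners',[pp(x,y0+y,.012) for x in(0,.024) for y in(-.055,.055)])
print('plate corners',[pp(0,y,.006) for y in(-.1,.1)],[pp(-.13,y,.006) for y in(-.1,.1)])
print('blade end',[pp(-.125,y0+y,.0094) for y in(-.016,.016)])
E
```

```text
blade 1631 dz/dx -0.00025227679586899143 dz/dy 0.0028131068476372287 z@mean [-0.0829  0.005   0.009 ]
plate 10154 dz/dx -0.0010981074784579868 dz/dy -0.00044447972662032403 z@mean [-0.0638 -0.      0.0056]
stock 2149 dz/dx -0.00013378643789733858 dz/dy 0.00034661608958730036 z@mean [0.0106 0.0056 0.0116]
mat 3991 dz/dx -4.4072606596396385e-05 dz/dy -0.00044091351783286266 z@mean [ 0.022  -0.0109 -0.0002]
stock top corners [array([262.4, 201.6]), array([375.5, 201.6]), array([261.8, 226.3]), array([376.1, 226.3])]
plate corners [array([212.6, 202.3]), array([414.3, 202.4])] [array([218.4,  79.3]), array([409.3,  79.3])]
blade end [array([303.6,  82.2]), array([334.5,  82.2])]
```

View pics/w17z.png

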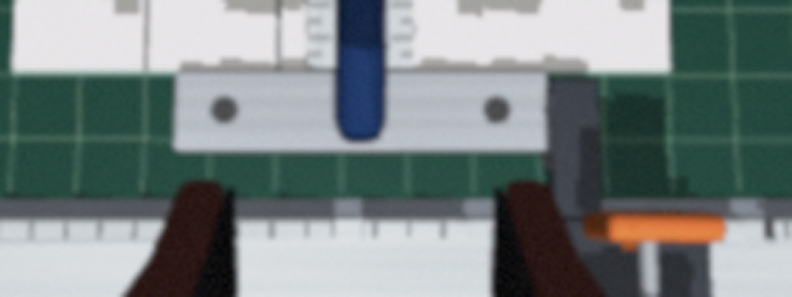

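Stock tilt is under 0.2° and its top is 11.8 mm above the mat. The front edge coincides with the plate edge, and the left end meets the foot. I'll pull the arm back for a final look at the tab and the bystanders.

```bash
python3 -m jog '[[-20,0,20,0],[-50,0,30,0],[-80,0,30,0],[-80,0,30,0],[-80,0,30,0]]'
python3 - <<'E'
from meas import *
s=ctrl.observe();p,d=cams.camera('wrist');cv2.imwrite('pics/w18.png',p);np.savez('pics/w18.npz',d=d,pos=s['eef_pos'],rot=s['eef_rot'])
t,_=cams.camera('top');cv2.imwrite('pics/t18.png',t)
print(s['clock'],s['contact_force'].round(2))
L,p,s=meas('w18')
for nm,lo,hi in (('fin',(.066,.085),(.045,.058)),('tab',(.035,.056),(.045,.058)),('bodyL',(.055,.085),(.016,.024))):
    m=(L[...,0]>lo[0])&(L[...,0]<lo[1])&(L[...,2]>hi[0])&(L[...,2]<hi[1])&(np.abs(L[...,1]-.082)<.035)
    q=L[m];print(nm,len(q),(np.percentile(q,[1,3,50,97,99],axis=0)*1000).round(1)[:,:2].tolist() if len(q) else '')
z=np.load('pics/w1.npz');PR=Rplate(.097);PO=np.array([.5935,-.0116,.0859])
L=(cloud('wrist',z['d'],dict(eef_pos=z['pos'],eef_rot=z['rot']))-PO)@PR
m=(L[...,0]>.035)&(L[...,0]<.056)&(L[...,2]>.045)&(L[...,2]<.058)&(np.abs(L[...,1]-.042)<.02);print('tab start x',np.percentile(L[m][:,0],[1,50,99])*1000)
a=cv2.imread('pics/top0.png');df=cv2.absdiff(a,t)
cv2.imwrite('pics/cmp.png',np.hstack([a[70:300,150:550],t[70:300,150:550]]))
E
```

```text
clock: 24.35
eef_pos: [0.4969, -0.0062, 0.4371]
eef_rot: [3.022, 1.569, 3.119]
contact_force: [0.9, -0.3, 0.4]
grip_width: 0.499
24.35 [ 0.91 -0.27  0.36]
blade 1304 dz/dx -0.0020385049415874356 dz/dy 0.0007187887336630051 z@mean [-0.0815  0.005   0.009 ]
plate 7073 dz/dx -0.001858575690333259 dz/dy -0.00044064364466618513 z@mean [-0.0684 -0.0008  0.0056]
stock 1242 dz/dx 0.010052090796711337 dz/dy 0.000519335902430253 z@mean [0.0102 0.0169 0.0115]
mat 1298 dz/dx -0.003989079268416925 dz/dy -7.04318460471409e-05 z@mean [ 0.0191 -0.0234 -0.0003]
fin 0 
tab 0 
bodyL 0 
tab start x [40.9217 45.1914 47.9256]
```

View pics/w18.png

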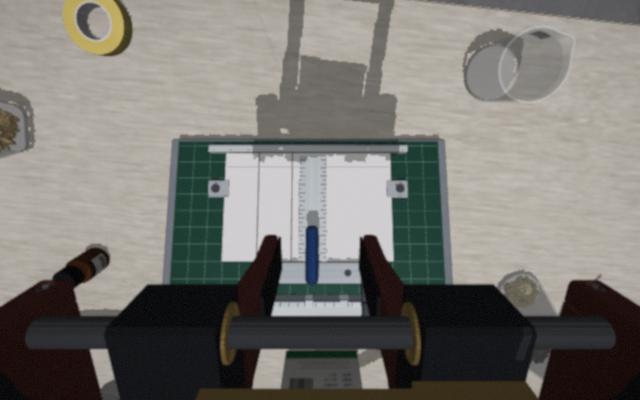

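View pics/cmp.png

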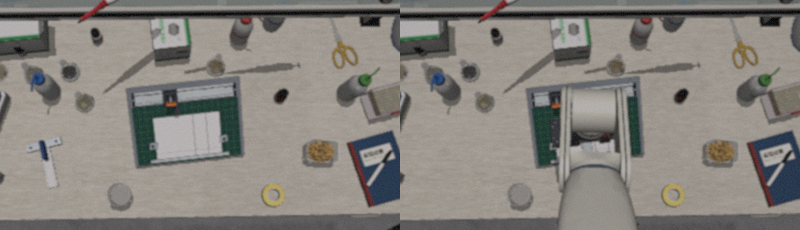

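Run:
```python
from h import *
z=np.load('pics/w17.npz');PR=Rplate(.097);PO=np.array([.5935,-.0116,.0859]);p=cv2.imread('pics/w17.png')
L=(cloud('wrist',z['d'],dict(eef_pos=z['pos'],eef_rot=z['rot']))-PO)@PR
hsv=cv2.cvtColor(p,cv2.COLOR_BGR2HSV)
o=(hsv[...,0]<18)&(hsv[...,1]>150)&(hsv[...,2]>100);o[:230]=0;o[262:]=0;o[:,:385]=0;o[:,440:]=0
q=L[o&(L[...,2]>.045)];print('tab',len(q),(np.nanpercentile(q,[2,50,98],axis=0)*1000).round(1))
m=(L[...,0]>.006)&(L[...,0]<.04)&(L[...,2]>.014)&(L[...,2]<.02)&(L[...,1]>.055)&(L[...,1]<.09);q=L[m];print('foot',len(q),(np.percentile(q,[2,50,98],axis=0)*1000).round(1))
m=(L[...,0]>.004)&(L[...,0]<.02)&(L[...,2]>.0095)&(L[...,2]<.0135)&(L[...,1]>.03)&(L[...,1]<.07);q=L[m];print('stock end',(np.percentile(q,[50,97,99],axis=0)*1000).round(1))
```

```text
tab 272 [[41.5 67.5 51.1]
 [44.4 81.4 53.2]
 [47.3 94.8 54.5]]
foot 532 [[ 6.8 59.9 14.9]
 [23.  66.6 16.5]
 [39.9 73.3 18. ]]
stock end [[12.1 45.2 11.6]
 [19.8 59.5 13. ]
 [19.9 59.8 13.2]]
```

Tab out (x 41.5-47.3 mm, as at the start), foot face at y ≈ 59.7 mm, stock end at ≈ 59.7 mm. The robot is clear, so I'm handing in.

```bash
python3 -c "
from rig import ctrl
s=ctrl.observe();print(s['clock'],s['contact_force'],s['qd'].round(3));print(ctrl.close_job())"
```

```text
24.45 [-0.27812668  0.72040957  0.37043262] [ 0.001  0.004 -0.007 -0.002  0.002 -0.001]
the job is handed in; nothing more can be done
None
```

The stop is latched one notch to the left, and the T-square lies on the plate against both the plate edge and the stop. I handed the job in at 24.5 s, with the arm clear of everything; no verdict was reported.

**Stop:** I squeezed the tab and slid the stop left, but it overshot to about 43 mm because the light grip kept the pawl free. With the tab out, I nudged it back until it snapped in. Pushing on it then met firm resistance, up to 11.7 N. It measured 38.9 mm from its start. After I laid the square against it, its foot face was at plate y of about 59.7 mm, which puts the stop at about 39.7 mm, and the tab was out.

**T-square:** It tilted to the slope in the pads as I lowered it. I then pressed it onto the plate edge and left against the stop before letting go. The last checks showed:
- **Flush face:** its edge lines up with the plate's upper edge to within about 0.5 mm and 0.3°.
- **Flatness:** the stock is flat to under 0.2°, and its top is 11.8 mm above the mat (nominal 12).
- **Left end:** at plate y of about 59.7 mm, touching the stop face within measurement error.

**Bystanders:** Before-and-after top views show none visibly moved.

**Disagreements:** The final wrist view, from further back, partly hid the stock and could not see the stop. Its stock fit gave 0.6° tilt from fewer points, so the stop and tab values come from the view just before it.

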